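Clamp the tube rack on the shaker deck

TASK

Get the sample rack ready for shaking: slide the clamp bar in with its knobbed rod until the rack sits square and snug against the fence and the bar bears on it firmly but gently (about 10 N beyond the rod's own drag, never over 16 N). Then let go of the rod and flip the cam lever over centre, without forcing it, until it lies home alongside the rod and locks it, so that the rack stays held snugly between bar and fence; leave everything else on the bench and deck where it is.

Things in the scene. Friction and masses are not known exactly. Their poses are not given: they have to be found in the camera images.
- shaker: Orbital shaker, fixed: pale box 300 x 300 x 86 mm with a square aluminium deck 270 x 270 mm on top. Origin on the bench under its middle; the deck's top is 115 mm above. Its +y axis is the way the clamp rod slides in (from the clamp block past the rack to the fence); its -x side, with the control panel, faces the robot. The grey clamp block (50 x 44 mm, 52 mm high) stands on the deck at x = 0, y = -65 mm.
- press_bar: Clamp bar fixed across the rod's inner end: 120 mm along x, 16 mm along y, 26 mm high, rubber-faced. Origin on the rod's axis (147 mm above the bench) in the middle of the rubber face that looks to the rack; y = slide direction. Once the rack is home, the bar's force on it grows by about 10 N for each mm of rod travel (rubber).
- press_rod (a joint): Slide of rod, bar and knob together in m: 0 = fully drawn back, 0.068 = end of travel; it grows as the bar moves towards the fence. With the lever open it slides with about 6 N of drag (some 1 N more at 15 mm/s) and stays where it is left, holding a push-back of up to about 6 N from the rack; with the lever shut it is locked.
- knob_end (a point): Centre of the flat outer end face of the rod's black knob (28 mm across, 28 mm long, lying along the slide direction, axis 147 mm above the bench, 32 mm above the deck). The knob extends 28 mm from here in the slide direction; behind it is free space. Push on this face or pinch the knob across.
- lever_pivot (a point): Middle of the cam lever's upright pivot pin, on the robot's side of the clamp block, 153 mm above the bench (38 mm above the deck). Its x axis points along the lever's blade from pin to tip.
- lever_tip (a point): Tip of the cam lever, 82 mm from the pin, same height. The steel blade is 9 to 10 mm thick, 15 to 19 mm high (upright), and swings level about the pin; its underside is about 28 mm above the deck.
- cam_lever (a joint): Angle of the cam lever in rad; grows counter-clockwise seen from above. 0 = open stop, blade pointing to the robot and 30 degrees towards the fence; 2.094 = shut stop, blade lying back along the rod towards the knob. It turns freely at first, from about 0.4 it stiffens, to some 9 N at 68 mm from the pin around 1.2 rad, goes over centre near 1.8 and then snaps home by itself to 2.09; short of 1.8 it springs back if let go.
- lever_blade: The blade of the cam lever, same origin and axes as lever_pivot.
- fence: Upright aluminium fence bolted to the deck: 170 mm along x, 44 mm high, 6 mm thick on a 20 mm foot. Origin at the foot (deck height) in the middle of the face that the rack is pushed against; y = slide direction. Its place along y differs from day to day.
- rack: Loose orange tube rack, 150 mm along x, 78 mm along y, 50 mm high, holding eight capped tubes whose tops are 92 mm above the deck; about 0.5 kg. Origin under its middle. Seated, its origin is 39 mm in front of the fence's face. It starts loose and askew between bar and fence.
- spare_rack: Bystander: smaller orange rack with one tube, 114 x 78 mm, 92 mm high, on the bench.
- loose_cap: Bystander: screw cap, 31 mm across, 18 mm high, lying on the deck.
- hex_key: Bystander: L-shaped hex key, 70 mm long, 6 mm thick, lying on the deck.
- lying_tube: Bystander: capped tube 31 x 88 mm lying on the bench.
- buffer_bottle: Bystander: bottle 72 mm across, 160 mm high, on the bench.
- beaker: Bystander: glass beaker 68 mm across, 80 mm high, on the bench.
- tip_box: Bystander: box of pipette tips 122 x 87 mm, 68 mm high, on the bench.
- marker_pen: Bystander: marker pen 125 mm long, 14 mm thick, on the bench.
Things that resemble listed ones, but are neither listed nor needed, are in the scene too. What is shaped like the rack but yellow is not meant.

How it is judged:
By the outcome, as a careful person would: the job done as asked, in the order asked, and still so for the second after the job is handed in, with the robot touching nothing.
It also fails if it takes over 58 s, if anything falls off the work surface, if the arm or the gripper's body presses on something with over 40 N, if the wrist force passes 120 N, or if a joint passes its speed limit or range.

ROBOT

A 6-joint arm with a two-finger parallel gripper is mounted at the origin on the work surface. World frame = base frame: x ahead of the robot, y to its left, z up, the work surface at z = 0. Lengths are in mm, angles in degrees, forces in N, time in s.
With the tool pointing down it reaches from about 350 to 925 mm from the base axis. Payload 6.4 kg.
Tool frame: the origin (TCP) lies on the centre line of the jaws, within the pads' length; the fingertips stand 11 mm ahead of it and the grasp point (between the pads) lies 8 mm behind it; z points along the fingers, x is the direction in which the jaws open and shut, and the axes are right-handed (so a half turn about z gives the same grasp; the last joint's range is limited). The gripper opens to 94 mm and grips with 3 to 60 N. Pads are 16 mm wide; open, the fingers measure 119 mm over their backs; the gripper's body (75 mm by 177 mm) begins 78 mm behind the grasp point.
Start: joints at [58.436, 14.043, 89.255, -0, 76.702, -9.975], TCP at [239.163, 604.413, 216.455] pointing down, gripper open.
Joint ranges: [-179.41, 179.41], [-58.25, 129.5], [7.25, 145.43], [-54.29, 234.29], [11.92, 165.04], [-157.13, 157.13]. Speed limits (degrees/s): [147.25, 147.25, 180, 180, 180, 180].

INTERFACE

Orientations are given as [roll, pitch, yaw] about the fixed x, y, z axes, in that order (R = Rz(yaw) Ry(pitch) Rx(roll)).
In Python, from plant import ctrl, viewer gives the robot as it stands.
- The arm moves only by the shell command python3 -m inch 'ROWS' [FORCE]. ROWS is JSON, a list that holds one entry, the list of rows, each a list of 7 numbers: the shift along the tool's x, y, z in m, then the turn, a rotation vector about the tool's x, y, z in degrees, then the gripper's target within -1 to 1 (fully open at 1, half-way at 0, shut at -1). A call has 1 to 8 rows; each row shifts and turns the commanded pose from where the row before left it, along the tool's axes as they then stand; what a row does not reach is not made up. A row lasts 1/12 s, in which the tool goes at most 41.7 mm and 7.16 degrees, less where a joint would pass 70% of its speed; a pose out of reach is approached as far as the arm can. A call with a gripper value outside its range is refused whole. The fingers move at their own pace and stop on an object; FORCE is the grip in N (left out, the last holds). Time passes only in rows, so rows that do not move let the fingers close. It gives the time, the measured TCP pose, the force and the opening at its end, in the units of the state.
- ctrl.sense(): the state, without advancing time (a new reading comes with each control period).
- viewer.camera(name): name is "side" or "top" or "wrist"; returns the picture (420x560x3 uint8, red, green, blue); there is no depth.
- viewer.get_calibration(name): a dict with "intrinsics" (3x3 intrinsics, pixels), "k1" (the pictures are not rectified: a ray, as slopes to the right and down, at radius r is drawn at 1 + k1 r^2 times it, then the intrinsics apply), "R" (3x3) and "t" (3): a world point X has camera coordinates R X + t. Camera axes: x right, y down, z forward; pixel columns grow to the right and rows downward; lengths in mm; the calibration is good to about 2 mm. A picture is of the moment at which its call begins: read the wrist's pose just before it. get_calibration takes no time and is no camera call; for the wrist camera it gives the pose at the moment of the call.
- ctrl.finish_job(): hands the job in, once; it reports no verdict.
The state is a dict: "clock": time; "qpos": joint angles; "qvel": joint speeds; "effort": joint torques, N m; "eef_pos": TCP position; "ee_rot": TCP orientation; "force": force on the tool from outside, world axes, zero at the start; "ft_torque": the same for the moment, N m; "grip_width": finger opening in mm.
Only numpy, scipy, OpenCV 4.12 (cv2) and the standard library are available. Lean on these libraries where they do the work, as an engineer would, in place of code of your own. Each camera call takes 0.05 s, during which the arm holds its last target.

## Working session

There is one attempt and no reset: what is moved stays moved. The work goes in short steps, Python scripts to look and compute and a shell command to move; the robot and the scene stay as the last step left them, time stands still between calls to the robot, and variables do not carry over. Pictures are saved under pics/ and viewed, and the job is handed in when it is done.

```bash
ls; mkdir -p pics; cat > h.py <<'E'
import numpy as np, cv2, json
from plant import ctrl, viewer
def cal(n):
    c=viewer.get_calibration(n); return {k:np.array(v,float) for k,v in c.items()}
def ray(c,u,v):
    K=c["intrinsics"]; d=np.linalg.solve(K,[u,v,1.]); xd=d[:2]; rd=np.hypot(*xd); r=rd
    for _ in range(50): r=rd/(1+c["k1"]*r*r)
    s=xd*(r/rd if rd>0 else 1)
    R=c["R"]; o=-R.T@c["t"]; w=R.T@np.array([s[0],s[1],1.]); return o,w/np.linalg.norm(w)
def onz(c,u,v,z):
    o,w=ray(c,u,v); return o+w*(z-o[2])/w[2]
def proj(c,X):
    p=c["R"]@np.array(X,float)+c["t"]; s=p[:2]/p[2]; s=s*(1+c["k1"]*(s@s)); return (c["intrinsics"]@[s[0],s[1],1])[:2]
def tri(rs):
    A=np.zeros((3,3));b=np.zeros(3)
    for o,w in rs:
        P=np.eye(3)-np.outer(w,w);A+=P;b+=P@o
    X=np.linalg.solve(A,b); return X,[np.linalg.norm((np.eye(3)-np.outer(w,w))@(X-o)) for o,w in rs]
def snap(n,f):
    im=viewer.camera(n); cv2.imwrite("pics/"+f,im[:,:,::-1]); return im
E
python3 - <<'E'
from h import *
for n in("side","top","wrist"):
    c=cal(n); print(n,c["intrinsics"].round(1).tolist(),c["k1"],(-c["R"].T@c["t"]).round(0),c["R"].round(2).tolist()); snap(n,n+"0.png")
s=ctrl.sense(); print({k:np.round(v,2).tolist() for k,v in s.items()})
E
```

```text
pics
side [[383.2, 0.0, 279.0], [0.0, 383.2, 206.0], [0.0, 0.0, 1.0]] -0.09435294861415168 [ 269. -934.  686.] [[0.97, -0.22, 0.0], [-0.12, -0.51, -0.85], [0.19, 0.83, -0.52]]
top [[425.3, 0.0, 278.0], [0.0, 425.3, 210.6], [0.0, 0.0, 1.0]] -0.009185393885648962 [ 449.   16. 1241.] [[0.0, -1.0, 0.0], [-1.0, -0.0, -0.04], [0.04, -0.0, -1.0]]
wrist [[322.9, 0.0, 284.5], [0.0, 322.9, 212.0], [0.0, 0.0, 1.0]] -0.06457237226434306 [163. 634. 384.] [[0.37, 0.93, -0.0], [0.89, -0.35, 0.28], [0.26, -0.1, -0.96]]
{'clock': 0.15, 'qpos': [58.44, 14.08, 89.31, -0.0, 76.7, -9.97], 'qvel': [-0.06, -0.16, -0.3, -0.05, -0.05, -0.01], 'effort': [-0.0, -41.63, -31.5, 0.07, 0.03, -0.0], 'eef_pos': [238.93, 604.03, 215.59], 'ee_rot': [-179.99, 0.09, 68.41], 'force': [0.23, 0.76, -0.17], 'ft_torque': [-0.03, 0.01, 0.01], 'grip_width': 94.42}
```

View pics/top0.png

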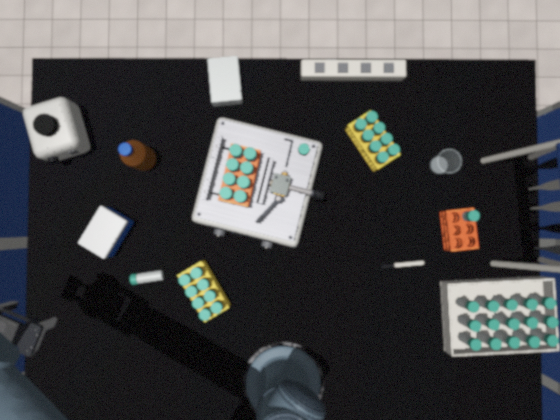

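View pics/side0.png

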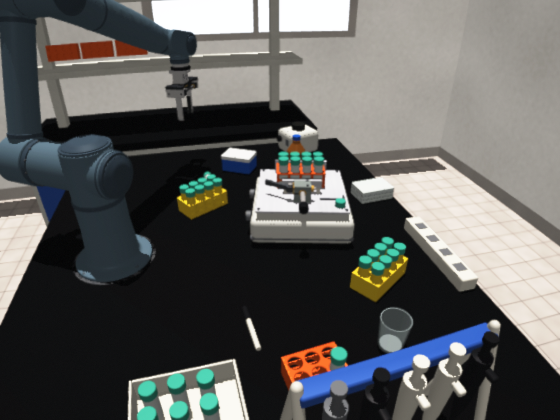

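View pics/wrist0.png

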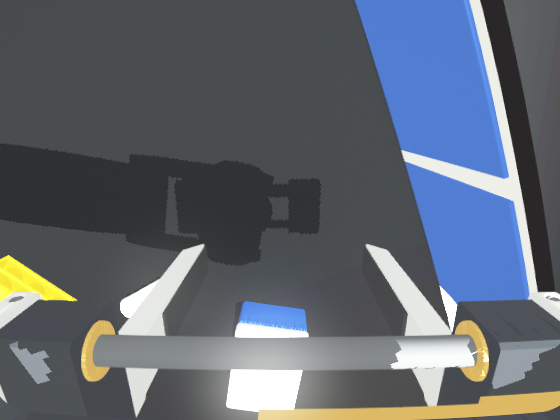

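The top view shows the shaker around (257,182), fence on its left, rack about (241,175), clamp block about (280,185), knob near (318,195) and lever tip near (262,218). I'll zoom in.

```bash
python3 - <<'E'
import cv2
a=cv2.imread("pics/top0.png")[110:255,185:330]; cv2.imwrite("pics/top0z.png",cv2.resize(a,(580,580),interpolation=cv2.INTER_CUBIC))
a=cv2.imread("pics/side0.png")[140:245,240:360]; cv2.imwrite("pics/side0z.png",cv2.resize(a,None,fx=5,fy=5,interpolation=cv2.INTER_CUBIC))
E
```

```text
(no output)
```

View pics/top0z.png

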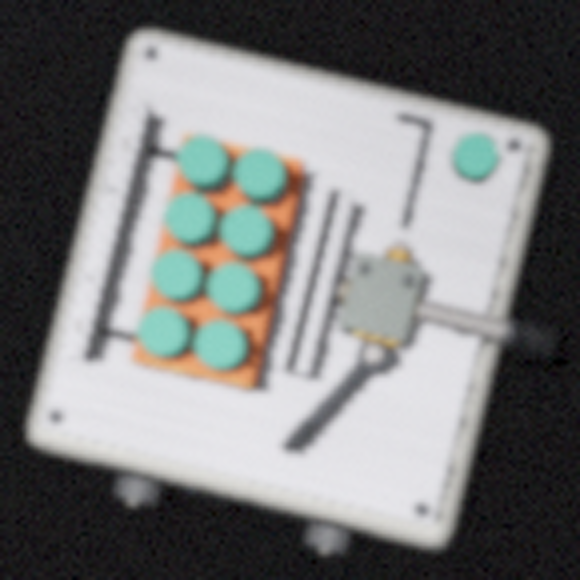

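View pics/side0z.png

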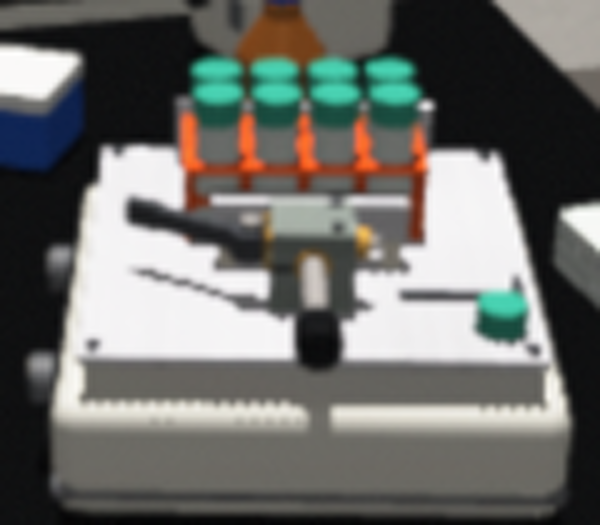

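```bash
python3 - <<'E'
from h import *
t=cal("top"); s=cal("side")
T=lambda x,y:(185+(x+.5)/4-.5,110+(y+.5)/4-.5)
S=lambda x,y:(240+(x+.5)/5-.5,140+(y+.5)/5-.5)
sc=np.array([onz(t,*T(*p),115) for p in[(151,52),(514,146),(421,509),(56,416)]])
print(sc.round(1)); o=sc.mean(0)
yv=(sc[0]-sc[1]+sc[3]-sc[2]); xv=(sc[0]-sc[3]+sc[1]-sc[2])
print("c",o,"yaw y",np.degrees(np.arctan2(-yv[0],yv[1])),"yaw x",np.degrees(np.arctan2(xv[1],xv[0])), [np.linalg.norm(sc[i]-sc[i-1]).round(1) for i in range(4)])
ss=np.array([onz(s,*S(*p),115) for p in[(116,150),(486,156),(535,352),(91,344)]]);print("side",ss.round(1),ss.mean(0))
a=np.radians(-14.3);ex=np.array([np.cos(a),np.sin(a),0]);ey=np.array([-np.sin(a),np.cos(a),0])
def sh(X):d=X-o;return np.round([d@ex,d@ey],1)
for n,p,z in[("tip",(292,444),153),("pin",(374,352),160),("knobtop",(540,340),161),("capL",(203,160),207),("blockc",(385,300),167),("rodout",(420,306),147),("fence a",(155,112),159),("fence b",(93,358),159)]:
    X=onz(t,*T(*p),z);print(n,X.round(1),sh(X))
for n,p,z in[("tip",(130,210),153),("knobface",(319,345),147),("blk",(312,218),167)]:
    X=onz(s,*S(*p),z);print(n,X.round(1),sh(X))
E
```

```text
[[725.2 164.8 115. ]
 [662.3 -77.4 115. ]
 [420.9 -15.6 115. ]
 [482.  226.1 115. ]]
c [572.60406225  74.48305549 115.        ] yaw y -14.368749499841467 yaw x -14.266829266493284 [np.float64(250.8), np.float64(250.2), np.float64(249.2), np.float64(249.3)]
side [[481.3 226.4 115. ]
 [724.4 162.  115. ]
 [663.  -82.5 115. ]
 [419.7 -18.  115. ]] [572.09519016  72.01815457 115.        ]
tip [463.2  68.  153. ] [-104.4  -33.3]
pin [521.8  15.7 160. ] [-34.7 -69.6]
knobtop [529.5 -89.9 161. ] [  -1.2 -169.9]
capL [636.1 120.4 207. ] [50.1 60.1]
blockc [554.3   8.7 167. ] [ -1.5 -68.2]
rodout [552.4 -14.  147. ] [  2.2 -90.7]
fence a [675.6 156.1 159. ] [ 79.7 104.6]
fence b [517.7 194.6 159. ] [-82.8 102.9]
tip [459.8  66.5 153. ] [-107.4  -35.6]
knobface [530.2 -97.6 147. ] [   1.4 -177.2]
blk [555.5   7.  167. ] [  0.1 -69.6]
```

The shaker is at (572,73), yaw −14.3°. The screw square is 250 mm in both views, and the block lands at y ≈ −67 against the stated −65. Next I'll move up behind the knob.

```bash
python3 -m inch '[[[-0.029,0.0266,-0.0037,0,0,0,-1],[-0.029,0.0266,-0.0037,0,0,0,-1],[-0.029,0.0266,-0.0037,0,0,0,-1],[-0.029,0.0266,-0.0037,0,0,0,-1],[-0.029,0.0266,-0.0037,0,0,0,-1],[-0.029,0.0266,-0.0037,0,0,0,-1],[-0.029,0.0266,-0.0037,0,0,0,-1],[-0.029,0.0266,-0.0037,0,0,0,-1]]]' 20
python3 -m inch '[[[-0.029,0.0266,-0.0037,0,0,0,-1],[-0.029,0.0266,-0.0037,0,0,0,-1],[-0.029,0.0266,-0.0037,0,0,0,-1],[-0.029,0.0266,-0.0037,0,0,0,-1],[-0.029,0.0266,-0.0037,0,0,0,-1],[-0.029,0.0266,-0.0037,0,0,0,-1],[-0.029,0.0266,-0.0037,0,0,0,-1],[-0.029,0.0266,-0.0037,0,0,0,-1]]]'
python3 -m inch '[[[-0.029,0.0266,-0.0037,0,0,0,-1],[-0.029,0.0266,-0.0037,0,0,0,-1],[-0.029,0.0266,-0.0037,0,0,0,-1],[-0.029,0.0266,-0.0037,0,0,0,-1],[0,0,0,0,0,6.9,-1],[0,0,0,0,0,6.9,-1],[0,0,0,0,0,6.9,-1],[0,0,0,0,0,6.9,-1]]]'
python3 -m inch '[[[0,0,0,0,0,6.9,-1],[0,0,0,0,0,6.9,-1],[0,0,0,0,0,6.9,-1],[0,0,0,0,0,6.9,-1],[0,0,0,0,0,6.9,-1],[0,0,0,0,0,6.9,-1],[0,0,0,0,0,6.9,-1],[0,0,0,0,0,6.9,-1]]]'
python3 - <<'E'
from h import *
print(ctrl.sense()["eef_pos"],ctrl.sense()["ee_rot"]); snap("wrist","w1.png")
import pickle; pickle.dump(cal("wrist"),open("w1.pkl","wb"))
E
```

```text
clock: 0.82
eef_pos: [351.7, 308.6, 246.0]
ee_rot: [-180.0, 0.0, 68.4]
force: [0.8, 1.3, -0.1]
grip_width: 43.9
clock: 1.48
eef_pos: [464.3, 14.4, 275.8]
ee_rot: [180.0, -0.0, 68.4]
force: [0.7, 0.3, 0.8]
grip_width: 0.7
clock: 2.15
eef_pos: [520.3, -131.0, 289.9]
ee_rot: [-179.9, 0.0, 40.4]
force: [-0.5, 0.7, -0.1]
grip_width: 0.6
clock: 2.82
eef_pos: [520.2, -130.6, 290.1]
ee_rot: [-180.0, 0.0, -14.7]
force: [-0.0, 0.7, 0.3]
grip_width: 0.9
[ 520.21349679 -130.55506238  290.0707197 ] [-1.79994518e+02  4.10132046e-02 -1.47316737e+01]
```

View pics/w1.png

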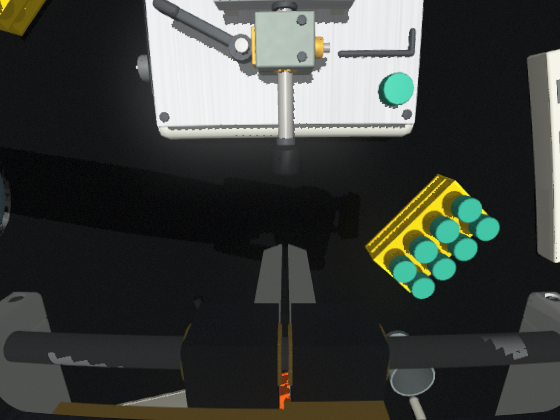

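The wrist view shows the pin at (241,46), tip near (156,4), block top about (284,40), and the black knob from about (285,145) to (286,173). The hex key and cap are well clear.

```bash
python3 - <<'E'
from h import *
import pickle
c=pickle.load(open("w1.pkl","rb")); t=cal("top"); s=cal("side")
o=np.array([572.4,73.2,115]);a=np.radians(-14.3);ex=np.array([np.cos(a),np.sin(a),0]);ey=np.array([-np.sin(a),np.cos(a),0])
def sh(X):d=X-o;return np.round([d@ex,d@ey],1)
for n,p,z in[("screwL",(165,117),115),("screwR",(407,114),115),("pin",(241,46),163),("tip",(157,4),161),("knob start",(285,140),155),("rod exit",(285,70),147)]:
    X=onz(c,*p,z);print(n,X.round(1),sh(X))
im=cv2.imread("pics/w1.png")[120:200,245:325]; cv2.imwrite("pics/w1z.png",np.clip(cv2.resize(im,(560,560),interpolation=cv2.INTER_CUBIC)*3.,0,255).astype(np.uint8))
T=(185+(550+.5)/4-.5,110+(345+.5)/4-.5);
E
```

```text
screwL [422.3 -17.9 115. ] [-122.9 -125.4]
screwR [664.7 -79.5 115. ] [ 127.2 -125.2]
pin [521.1  15.  163. ] [-35.4 -69.1]
tip [462.5  66.7 161. ] [-104.9  -33.5]
knob start [536.6 -70.8 155. ] [   0.9 -148.4]
rod exit [552.5 -11.1 147. ] [  1.6 -86.6]
```

View pics/w1z.png

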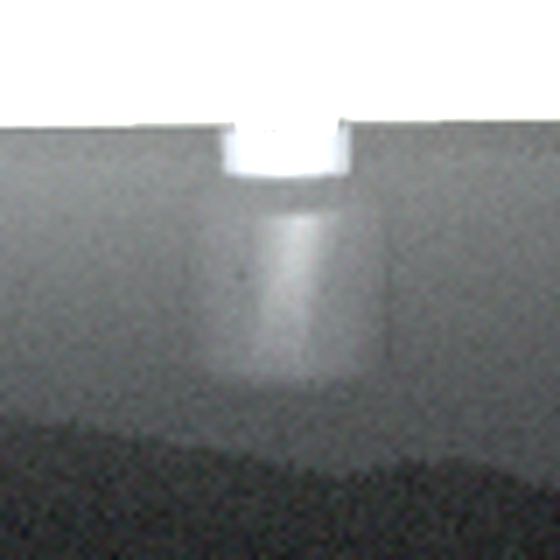

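```bash
python3 - <<'E'
from h import *
import pickle
c=pickle.load(open("w1.pkl","rb"))
o=np.array([572.4,73.2,115]);a=np.radians(-14.3);ex=np.array([np.cos(a),np.sin(a),0]);ey=np.array([-np.sin(a),np.cos(a),0])
def sh(X):d=X-o;return np.round([d@ex,d@ey],1)
for v in(146,174):
  for z in(147,158,161):
    X=onz(c,286.5,v,z);print(v,z,X.round(1),sh(X))
p=ctrl.sense()["eef_pos"];print(sh(np.array(p)))
E
```

```text
146 147 [536.4 -77.1 147. ] [   2.2 -154.5]
146 158 [536.6 -76.2 158. ] [   2.2 -153.6]
146 161 [536.6 -75.9 161. ] [   2.2 -153.4]
174 147 [ 529.5 -103.   147. ] [   2.  -181.4]
174 158 [ 529.9 -101.2  158. ] [   1.9 -179.5]
174 161 [ 530.  -100.7  161. ] [   1.9 -179. ]
[-2.000e-01 -2.103e+02]
```

```bash
python3 -m inch '[[[0.0015,0,0.022,0,0,-0.4,-1],[0,0,0.022,0,0,0,-1],[0,0,0.022,0,0,0,-1],[0,0,0.022,0,0,0,-1],[0,0,0.022,0,0,0,-1],[0,0,0.022,0,0,0,-1],[0,0,0.012,0,0,0,-1],[0,0,0,0,0,0,-1]]]'
python3 -m inch '[[[0,-0.002,0,0,0,0,-1],[0,-0.002,0,0,0,0,-1],[0,-0.002,0,0,0,0,-1],[0,-0.002,0,0,0,0,-1],[0,-0.002,0,0,0,0,-1],[0,-0.002,0,0,0,0,-1],[0,-0.002,0,0,0,0,-1],[0,-0.002,0,0,0,0,-1]]]'
python3 -m inch '[[[0,-0.001,0,0,0,0,-1],[0,-0.001,0,0,0,0,-1],[0,-0.001,0,0,0,0,-1],[0,-0.001,0,0,0,0,-1],[0,-0.001,0,0,0,0,-1],[0,-0.001,0,0,0,0,-1],[0,-0.001,0,0,0,0,-1],[0,-0.001,0,0,0,0,-1]]]'
```

```text
clock: 3.53
eef_pos: [519.9, -130.1, 143.2]
ee_rot: [-179.9, 0.3, -13.9]
force: [-0.2, 1.0, 0.1]
grip_width: 0.4
clock: 4.2
eef_pos: [525.8, -115.3, 146.6]
ee_rot: [180.0, -0.0, -14.0]
force: [-0.2, -0.0, -0.2]
grip_width: 0.7
clock: 4.87
eef_pos: [527.3, -109.3, 146.5]
ee_rot: [179.8, 0.0, -14.0]
force: [-2.4, -6.2, 0.3]
grip_width: 0.3
```

```bash
python3 -m inch '[[[0,0,0,0,0,0,-1],[0,0,0,0,0,0,-1]]]'; python3 - <<'E'
from h import *
im=snap("top","top1.png"); cv2.imwrite("pics/top1z.png",cv2.resize(im[130:220,200:300,::-1],(800,720)[:2] if 0 else (666,600),interpolation=cv2.INTER_CUBIC))
im=snap("side","side1.png"); cv2.imwrite("pics/side1z.png",cv2.resize(im[145:225,260:350,::-1],None,fx=7,fy=7,interpolation=cv2.INTER_CUBIC))
E
```

```text
clock: 5.03
eef_pos: [527.4, -109.1, 146.5]
ee_rot: [179.8, 0.0, -14.0]
force: [-2.2, -5.5, -0.1]
grip_width: 1.0
```

View pics/top1z.png

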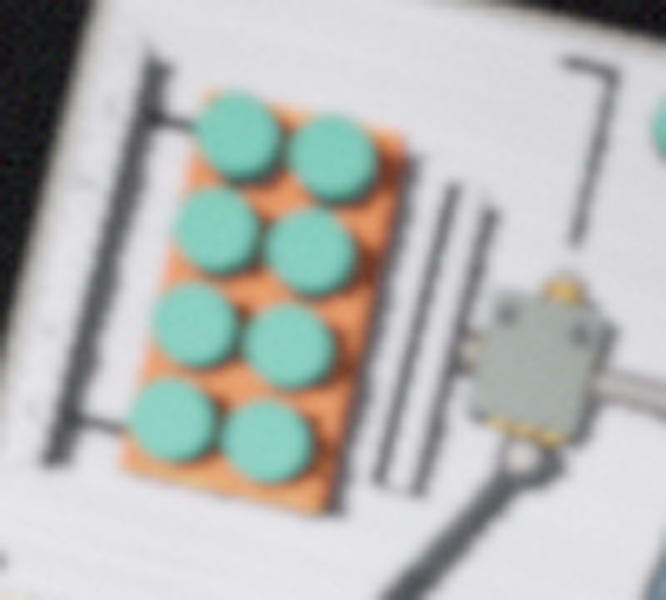

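View pics/side1z.png

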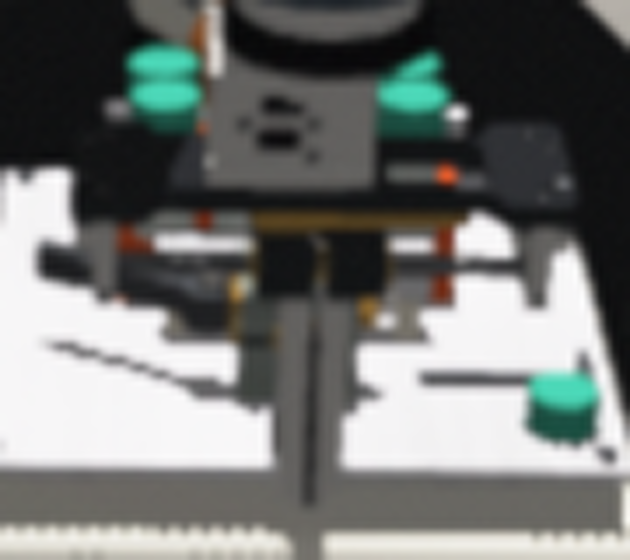

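```bash
python3 - <<'E'
from h import *
t=cal("top")
o=np.array([572.4,73.2,115]);a=np.radians(-14.3);ex=np.array([np.cos(a),np.sin(a),0]);ey=np.array([-np.sin(a),np.cos(a),0])
def sh(X):d=X-o;return np.round([d@ex,d@ey],1)
T=lambda x,y:(200+(x+.5)/6.66-.5,130+(y+.5)/6.66-.5)
for n,p,z in[("fence left edge mid",(100,255),159),("fence right edge mid",(120,255),115),("bar front L",(445,185),160),("bar front",(378,480),160),
 ("rack TL",(208,95),165),("rack TR",(405,135),165),("rack BR",(325,512),165),("rack BL",(123,465),165)]:
    X=onz(t,*T(*p),z);print(n,X.round(1),sh(X))
print(sh(np.array(ctrl.sense()["eef_pos"])))
E
```

```text
fence left edge mid [597.8 178.1 159. ] [ -1.3 107.9]
fence right edge mid [603.8 176.7 115. ] [  4.9 108. ]
bar front L [624.8  45.8 160. ] [ 57.5 -13.6]
bar front [511.4  71.1 160. ] [-58.6 -17.1]
rack TL [658.4 136.3 165. ] [67.8 82.4]
rack TR [643.1  61.  165. ] [71.6  5.6]
rack BR [498.9  90.9 165. ] [-75.6  -1. ]
rack BL [516.7 167.9 165. ] [-77.3  78. ]
[   1.4 -187.8]
```

```bash
for i in 1; do python3 -m inch '[[[0,-0.0012,0,0,0,0,-1],[0,-0.0012,0,0,0,0,-1],[0,-0.0012,0,0,0,0,-1],[0,-0.0012,0,0,0,0,-1],[0,-0.0012,0,0,0,0,-1],[0,-0.0012,0,0,0,0,-1],[0,-0.0012,0,0,0,0,-1],[0,-0.0012,0,0,0,0,-1]]]'; done
python3 -m inch '[[[0,-0.0012,0,0,0,0,-1],[0,-0.0012,0,0,0,0,-1],[0,-0.0012,0,0,0,0,-1],[0,-0.0012,0,0,0,0,-1],[0,-0.0012,0,0,0,0,-1],[0,-0.0012,0,0,0,0,-1],[0,-0.0012,0,0,0,0,-1],[0,-0.0012,0,0,0,0,-1]]]'
python3 -m inch '[[[0,-0.001,0,0,0,0,-1],[0,-0.001,0,0,0,0,-1],[0,-0.001,0,0,0,0,-1],[0,-0.001,0,0,0,0,-1],[0,-0.001,0,0,0,0,-1],[0,-0.001,0,0,0,0,-1],[0,-0.001,0,0,0,0,-1],[0,-0.001,0,0,0,0,-1]]]'
```

```text
clock: 5.8
eef_pos: [529.6, -100.1, 146.5]
ee_rot: [179.8, 0.0, -14.0]
force: [-2.2, -7.5, 0.3]
grip_width: 0.6
clock: 6.47
eef_pos: [531.8, -91.4, 146.5]
ee_rot: [179.7, 0.0, -14.0]
force: [-2.9, -9.1, -0.7]
grip_width: 0.5
clock: 7.13
eef_pos: [533.7, -84.0, 146.5]
ee_rot: [179.7, 0.0, -14.0]
force: [-2.9, -10.5, -0.2]
grip_width: 0.4
```

```bash
python3 -m inch '[[[0,-0.001,0,0,0,0,-1],[0,-0.001,0,0,0,0,-1],[0,-0.001,0,0,0,0,-1],[0,-0.001,0,0,0,0,-1],[0,-0.001,0,0,0,0,-1],[0,-0.001,0,0,0,0,-1]]]'
python3 -m inch '[[[0,-0.001,0,0,0,0,-1],[0,-0.001,0,0,0,0,-1],[0,-0.001,0,0,0,0,-1]]]'; python3 - <<'E'
from h import *
im=snap("top","top2.png"); cv2.imwrite("pics/top2z.png",cv2.resize(im[130:220,200:300,::-1],(666,600),interpolation=cv2.INTER_CUBIC))
E
```

```text
clock: 7.63
eef_pos: [535.1, -78.1, 146.5]
ee_rot: [179.7, 0.0, -14.0]
force: [-3.4, -10.5, 0.5]
grip_width: 0.4
clock: 7.88
eef_pos: [535.8, -75.2, 146.5]
ee_rot: [179.7, 0.0, -14.0]
force: [-4.3, -9.9, 0.1]
grip_width: 0.3
```

View pics/top2z.png

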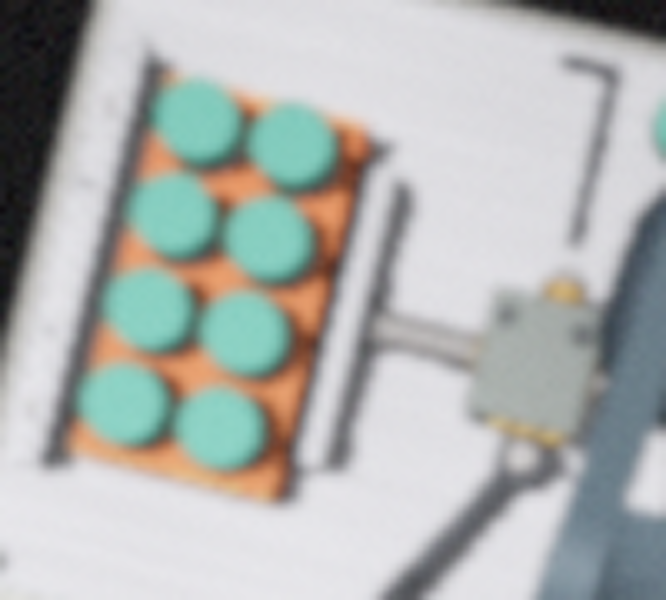

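The rack is squared on the bar, with a small gap left to the fence. I'll go in gently from here.

```bash
python3 -m inch '[[[0,-0.0008,0,0,0,0,-1],[0,-0.0008,0,0,0,0,-1],[0,-0.0008,0,0,0,0,-1]]]' | sed -n '2p;4p'
python3 -m inch '[[[0,-0.0006,0,0,0,0,-1],[0,-0.0006,0,0,0,0,-1]]]'| sed -n '2p;4p'
python3 -m inch '[[[0,-0.0006,0,0,0,0,-1],[0,-0.0006,0,0,0,0,-1]]]'| sed -n '2p;4p'
```

```text
eef_pos: [536.5, -72.8, 146.5]
force: [-3.5, -10.2, 0.8]
eef_pos: [536.7, -71.6, 146.5]
force: [-3.3, -10.1, -0.8]
eef_pos: [537.0, -70.5, 146.5]
force: [-2.4, -8.5, -0.5]
```

```bash
python3 -m inch '[[[0,-0.0006,0,0,0,0,-1],[0,-0.0006,0,0,0,0,-1]]]' | sed -n '2p;4p'
python3 -m inch '[[[0,-0.0006,0,0,0,0,-1],[0,-0.0006,0,0,0,0,-1]]]'| sed -n '2p;4p'
python3 -m inch '[[[0,-0.0006,0,0,0,0,-1],[0,-0.0006,0,0,0,0,-1]]]'| sed -n '2p;4p'
```

```text
eef_pos: [537.3, -69.3, 146.5]
force: [-2.8, -9.2, -0.1]
eef_pos: [537.6, -68.2, 146.5]
force: [-3.2, -9.5, -0.3]
eef_pos: [537.9, -67.0, 146.5]
force: [-3.0, -9.4, 0.2]
```

```bash
python3 -m inch '[[[0,-0.0005,0,0,0,0,-1],[0,-0.0005,0,0,0,0,-1]]]' | sed -n '2p;4p'
python3 -m inch '[[[0,-0.0005,0,0,0,0,-1],[0,-0.0005,0,0,0,0,-1]]]'| sed -n '2p;4p'
```

```text
eef_pos: [538.1, -66.0, 146.5]
force: [-2.4, -9.3, 0.2]
eef_pos: [538.4, -65.1, 146.5]
force: [-3.1, -9.0, -0.3]
```

```bash
python3 -m inch '[[[0,-0.0005,0,0,0,0,-1],[0,-0.0005,0,0,0,0,-1]]]' | sed -n '2p;4p'
python3 - <<'E'
from h import *
im=snap("top","top3.png"); cv2.imwrite("pics/top3z.png",cv2.resize(im[130:220,200:300,::-1],(666,600),interpolation=cv2.INTER_CUBIC))
E
```

```text
eef_pos: [538.7, -64.1, 146.5]
force: [-2.5, -10.8, 0.2]
```

View pics/top3z.png

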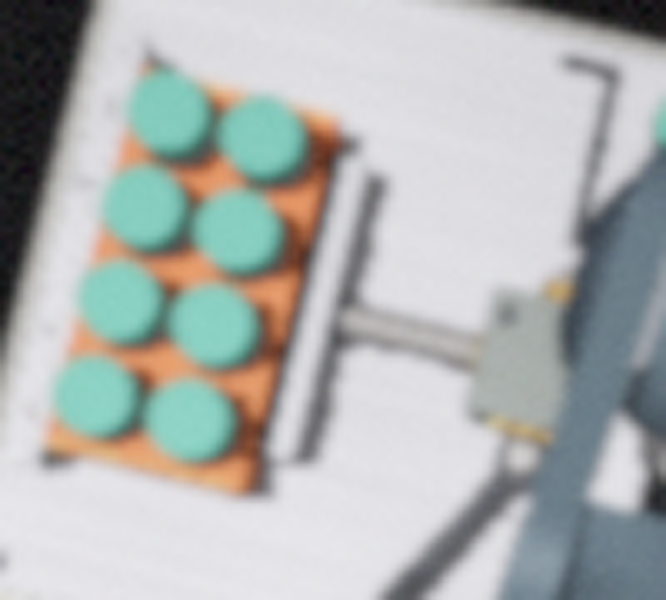

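The rack is almost at the fence. I'll use small steps up to about 16 N at the wrist.

```bash
for k in 1; do python3 -m inch '[[[0,-0.0003,0,0,0,0,-1],[0,-0.0003,0,0,0,0,-1]]]' | sed -n '2p;4p'; done
python3 -m inch '[[[0,-0.0003,0,0,0,0,-1],[0,-0.0003,0,0,0,0,-1]]]' | sed -n '2p;4p'
```

```text
eef_pos: [538.8, -63.5, 146.5]
force: [-2.2, -9.8, -0.1]
eef_pos: [538.9, -63.1, 146.5]
force: [-4.1, -11.1, 0.4]
```

```bash
python3 -m inch '[[[0,-0.0003,0,0,0,0,-1],[0,-0.0003,0,0,0,0,-1]]]' | sed -n '2p;4p'
```

```text
eef_pos: [539.0, -62.9, 146.5]
force: [-3.0, -11.7, 0.2]
```

```bash
python3 -m inch '[[[0,-0.0003,0,0,0,0,-1],[0,-0.0003,0,0,0,0,-1]]]' | sed -n '2p;4p'
```

```text
eef_pos: [539.0, -62.7, 146.5]
force: [-4.0, -13.9, -0.3]
```

```bash
python3 -m inch '[[[0,-0.0003,0,0,0,0,-1],[0,-0.0002,0,0,0,0,-1]]]' | sed -n '2p;4p'
```

```text
eef_pos: [539.0, -62.6, 146.5]
force: [-4.9, -14.5, 0.2]
```

```bash
for i in 1; do python3 -m inch '[[[0,0,0,0,0,0,-1]]]' | sed -n '2p;4p';python3 -m inch '[[[0,0,0,0,0,0,-1]]]' | sed -n '2p;4p'; python3 -m inch '[[[0,0,0,0,0,0,-1]]]' | sed -n '2p;4p';done
```

```text
eef_pos: [539.0, -62.6, 146.5]
force: [-4.6, -13.8, 0.7]
eef_pos: [539.0, -62.6, 146.5]
force: [-5.1, -14.0, -0.2]
eef_pos: [539.0, -62.6, 146.5]
force: [-4.8, -14.0, 0.6]
```

```bash
python3 -m inch '[[[0,-0.0003,0,0,0,0,-1],[0,-0.0001,0,0,0,0,-1]]]' | sed -n '2p;4p';python3 -m inch '[[[0,0,0,0,0,0,-1]]]' | sed -n '2p;4p';python3 -m inch '[[[0,0,0,0,0,0,-1]]]' | sed -n '2p;4p'
python3 - <<'E'
from h import *
im=snap("top","top4.png"); cv2.imwrite("pics/top4z.png",cv2.resize(im[130:220,200:300,::-1],(666,600),interpolation=cv2.INTER_CUBIC))
E
```

```text
eef_pos: [539.1, -62.5, 146.5]
force: [-6.1, -14.8, 0.6]
eef_pos: [539.1, -62.5, 146.5]
force: [-5.9, -15.7, 0.6]
eef_pos: [539.1, -62.5, 146.6]
force: [-4.9, -14.3, 0.2]
```

View pics/top4z.png

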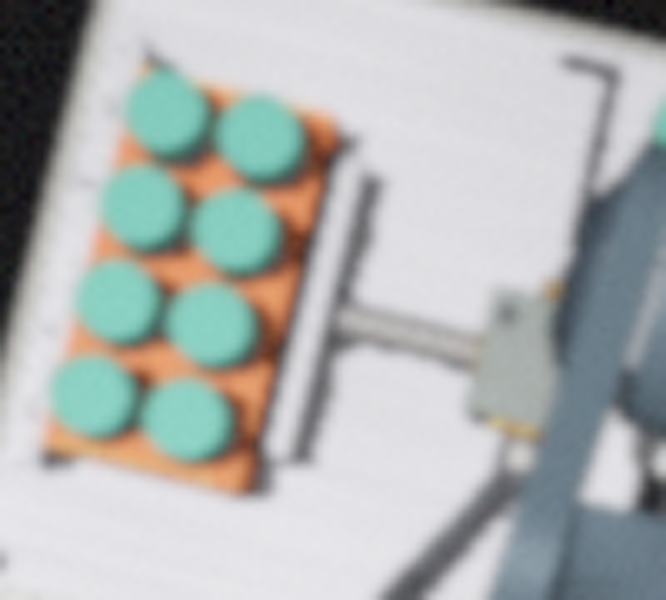

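Wrist force along the slide is about 15.9 N, so the bar force is about 10 N, and the rack looks square against the fence. I'll back off and lift.

```bash
python3 -m inch '[[[0,0.001,0,0,0,0,-1],[0,0.001,0,0,0,0,-1],[0,0.002,0,0,0,0,-1],[0,0.004,0,0,0,0,-1],[0,0.006,0,0,0,0,-1],[0,0.008,0,0,0,0,-1],[0,0.008,0,0,0,0,-1],[0,0,0,0,0,0,-1]]]' 
python3 -m inch '[[[0,0,-0.02,0,0,0,-1],[0,0,-0.03,0,0,0,-1],[0,0,-0.03,0,0,0,-1],[0,0,-0.03,0,0,6,-1],[0,0,0,0,0,6,-1],[0,0,0,0,0,6,-1],[0,0,0,0,0,6,-1],[0,0,0,0,0,6.3,-1]]]'
```

```text
clock: 11.7
eef_pos: [532.5, -88.8, 146.5]
ee_rot: [180.0, -0.0, -14.1]
force: [0.1, 0.4, -0.1]
grip_width: 0.3
clock: 12.37
eef_pos: [532.8, -87.5, 256.7]
ee_rot: [-180.0, -0.0, -44.6]
force: [-0.1, -1.1, -0.1]
grip_width: 0.3
```

```bash
python3 -m inch '[[[-0.02,-0.012,0,0,0,0,-1],[-0.021,-0.0126,0,0,0,0,-1],[-0.021,-0.013,0,0,0,0,-1],[-0.021,-0.013,0,0,0,0,-1],[-0.021,-0.013,0,0,0,0,-1],[-0.021,-0.013,0,0,0,0,-1],[-0.0195,-0.011,0,0,0,0,-1],[0,0,0,0,0,0,-1]]]'
python3 - <<'E'
from h import *
import pickle
c=cal("wrist"); im=snap("wrist","w2.png"); pickle.dump(c,open("w2.pkl","wb"));print(ctrl.sense()["eef_pos"])
im=snap("side","side2.png"); cv2.imwrite("pics/side2z.png",cv2.resize(im[145:225,250:350,::-1],None,fx=6,fy=6,interpolation=cv2.INTER_CUBIC))
E
```

```text
clock: 13.03
eef_pos: [489.5, 78.9, 256.5]
ee_rot: [-180.0, 0.1, -44.1]
force: [-0.3, -0.2, -0.4]
grip_width: 0.6
[490.06422641  77.29918339 256.5147998 ]
```

View pics/w2.png

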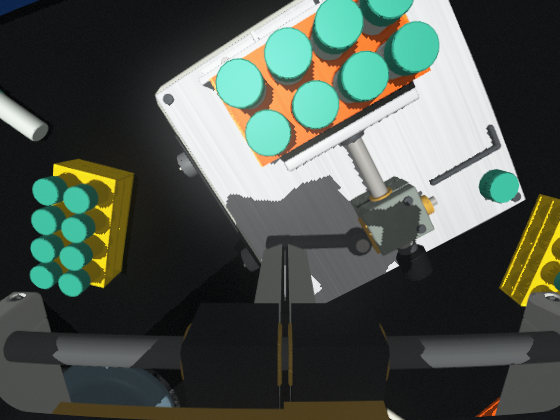

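View pics/side2z.png

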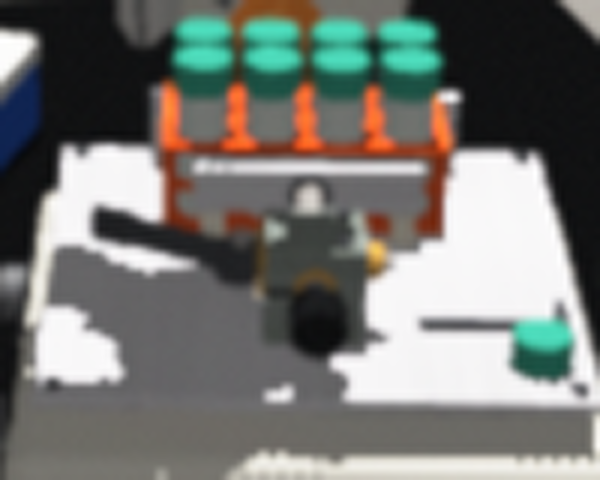

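Lever in the wrist view: pin at (359,242), tip at (267,242). It lies parallel to the tool's x, as planned.

```bash
python3 - <<'E'
from h import *
import pickle
c=pickle.load(open("w2.pkl","rb"))
o=np.array([572.4,73.2,115]);a=np.radians(-14.3);ex=np.array([np.cos(a),np.sin(a),0]);ey=np.array([-np.sin(a),np.cos(a),0])
def sh(X):d=X-o;return np.round([d@ex,d@ey],1)
s=ctrl.sense();p=np.array(s["eef_pos"]);y=np.radians(s["ee_rot"][2]);tx=np.array([np.cos(y),np.sin(y),0]);ty=np.array([np.sin(y),-np.cos(y),0])
print(p.round(1),sh(p),s["ee_rot"][2])
P=None
for n,q,z in[("pin",(359,242),163),("tip",(267,242),161),("blade upper edge",(310,236),161)]:
    X=onz(c,*q,z);print(n,X.round(1),sh(X),"tool",((X-p)@tx).round(1),((X-p)@ty).round(1))
E
```

```text
[490.5  76.3 256.6] [-80.2 -17.2] -44.21101624899439
pin [520.7  17.8 163. ] [-36.4 -66.5] tool 62.5 20.8
tip [462.7  73.  161. ] [-106.3  -27.3] tool -17.7 21.7
blade upper edge [493.5  51.  161. ] [-71. -41.] tool 19.8 16.0
```

```bash
python3 -m inch '[[[0,0,0.02,0,0,0,-1],[0,0,0.02,0,0,0,-1],[0,0,0.02,0,0,0,-1],[0,0,0.02,0,0,0,-1],[0,0,0.018,0,0,0,-1],[0,0,0.009,0,0,0,-1],[0,0,0,0,0,0,-1],[0,0,0,0,0,0,-1]]]'
python3 -m inch '[[[0,0.002,0,0,0,0,-1],[0,0.002,0,0,0,0,-1],[0,0.002,0,0,0,0,-1],[0,0.002,0,0,0,0,-1],[0,0,0,0,0,0,-1]]]'
```

```text
clock: 13.8
eef_pos: [490.8, 75.5, 149.6]
ee_rot: [180.0, 0.0, -44.4]
force: [0.7, -0.1, -0.1]
grip_width: 0.6
clock: 14.22
eef_pos: [484.9, 70.2, 149.9]
ee_rot: [-180.0, -0.0, -44.3]
force: [-1.3, 0.8, 0.2]
grip_width: 0.7
```

```bash
python3 -m inch '[[[-0.0006,0.0033,0,0,0,-3,-1],[-0.0006,0.0033,0,0,0,-3,-1],[-0.0006,0.0033,0,0,0,-3,-1],[-0.0006,0.0033,0,0,0,-3,-1],[-0.0006,0.0033,0,0,0,-3,-1],[-0.0006,0.0033,0,0,0,-3,-1],[-0.0006,0.0033,0,0,0,-3,-1],[-0.0006,0.0033,0,0,0,-3,-1]]]'
python3 -m inch '[[[-0.0006,0.0033,0,0,0,-3,-1],[-0.0006,0.0033,0,0,0,-3,-1],[-0.0006,0.0033,0,0,0,-3,-1],[-0.0006,0.0033,0,0,0,-3,-1],[-0.0006,0.0033,0,0,0,-3,-1],[-0.0006,0.0033,0,0,0,-3,-1]]]'
cat > lv.py <<'E'
from h import *
s=ctrl.sense();p=np.array(s["eef_pos"]);y=np.radians(s["ee_rot"][2]);tx=np.array([np.cos(y),np.sin(y),0]);ty=np.array([np.sin(y),-np.cos(y),0])
d=p-[520.9,16.5,0];f=np.array(s["force"]);print("rel tool",(d@tx).round(1),(d@ty).round(1),"turn",(s["ee_rot"][2]+44.3),"f",(f@tx).round(1),(f@ty).round(1),s["clock"])
E
python3 lv.py
```

```text
clock: 14.88
eef_pos: [466.3, 51.7, 149.8]
ee_rot: [-179.9, -0.0, -20.1]
force: [-0.9, 2.5, 1.4]
grip_width: 0.7
clock: 15.38
eef_pos: [457.8, 34.4, 149.7]
ee_rot: [-179.8, 0.1, -2.2]
force: [-2.2, 7.5, 4.0]
grip_width: 0.5
rel tool -63.8 -15.5 turn 42.13295138150016 f -2.5 -7.5 15.3833
```

```bash
python3 -m inch '[[[-0.0006,0.0034,0,0,0,-3,-1],[-0.0006,0.0034,0,0,0,-3,-1],[-0.0006,0.0034,0,0,0,-3,-1],[-0.0006,0.0034,0,0,0,-3,-1],[-0.0006,0.0034,0,0,0,-3,-1],[-0.0006,0.0034,0,0,0,-3,-1]]]'
python3 lv.py
python3 -m inch '[[[-0.0006,0.0034,0,0,0,-3,-1],[-0.0006,0.0034,0,0,0,-3,-1],[-0.0006,0.0034,0,0,0,-3,-1],[-0.0006,0.0034,0,0,0,-3,-1],[-0.0006,0.0034,0,0,0,-3,-1],[-0.0006,0.0034,0,0,0,-3,-1]]]'
python3 lv.py
```

```text
clock: 15.88
eef_pos: [454.9, 14.5, 149.5]
ee_rot: [-179.6, 0.2, 15.8]
force: [-7.4, 9.2, 6.7]
grip_width: 0.5
rel tool -64.1 -16.1 turn 60.13985581308895 f -4.6 -10.9 15.8833
clock: 16.38
eef_pos: [458.8, -6.0, 149.1]
ee_rot: [-179.5, 0.2, 33.9]
force: [-10.1, 5.8, 7.2]
grip_width: 0.3
rel tool -64.1 -15.9 turn 78.16473989314952 f -5.1 -10.4 16.3833
```

```bash
python3 -m inch '[[[-0.0006,0.0034,0,0,0,-3,-1],[-0.0006,0.0034,0,0,0,-3,-1],[-0.0006,0.0034,0,0,0,-3,-1],[-0.0006,0.0034,0,0,0,-3,-1],[-0.0006,0.0034,0,0,0,-3,-1],[-0.0006,0.0034,0,0,0,-3,-1]]]'
python3 lv.py
python3 -m inch '[[[-0.0006,0.0034,0,0,0,-3,-1],[-0.0006,0.0034,0,0,0,-3,-1],[-0.0006,0.0034,0,0,0,-3,-1],[0,0,0,0,0,0,-1]]]'
python3 lv.py
```

```text
clock: 16.88
eef_pos: [470.1, -24.9, 149.0]
ee_rot: [-179.7, 0.2, 51.9]
force: [-6.9, 1.2, 3.9]
grip_width: 0.7
rel tool -64.0 -14.4 turn 96.17879727076703 f -3.3 -6.1 16.8833
clock: 17.22
eef_pos: [479.4, -33.0, 149.4]
ee_rot: [-180.0, 0.0, 60.7]
force: [0.1, -0.5, -1.1]
grip_width: 0.2
rel tool -63.5 -12.0 turn 105.04348006221196 f -0.4 0.3 17.2167
```

Contact force has dropped to zero, which suggests the lever snapped over. I'll back off, lift and look.

```bash
python3 -m inch '[[[0,-0.005,0,0,0,0,-1],[0,-0.008,0,0,0,0,-1],[0,-0.01,0,0,0,0,-1],[0,-0.01,-0.01,0,0,0,-1],[0,0,-0.03,0,0,0,-1],[0,0,-0.035,0,0,0,-1],[0,-0.02,-0.035,0,0,0,-1],[0,-0.03,0,0,0,0,-1]]]'
python3 - <<'E'
from h import *
import pickle
c=cal("wrist"); snap("wrist","w3.png"); pickle.dump(c,open("w3.pkl","wb"))
im=snap("side","side3.png"); cv2.imwrite("pics/side3z.png",cv2.resize(im[145:225,250:350,::-1],None,fx=6,fy=6,interpolation=cv2.INTER_CUBIC))
im=snap("top","top5.png"); cv2.imwrite("pics/top5z.png",cv2.resize(im[110:255,185:330,::-1],(580,580),interpolation=cv2.INTER_CUBIC))
E
```

```text
clock: 17.88
eef_pos: [409.8, 7.1, 266.9]
ee_rot: [179.3, -0.2, 60.6]
force: [0.0, 0.3, 0.7]
grip_width: 0.4
```

View pics/w3.png

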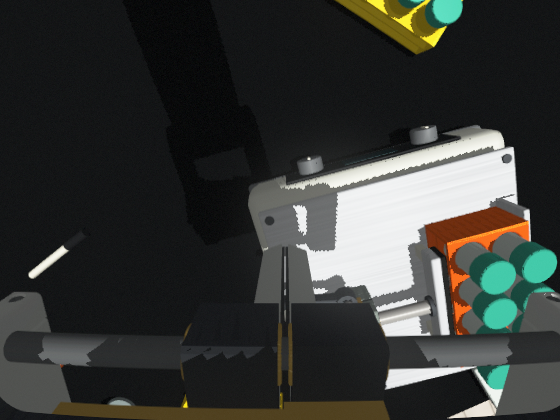

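View pics/side3z.png

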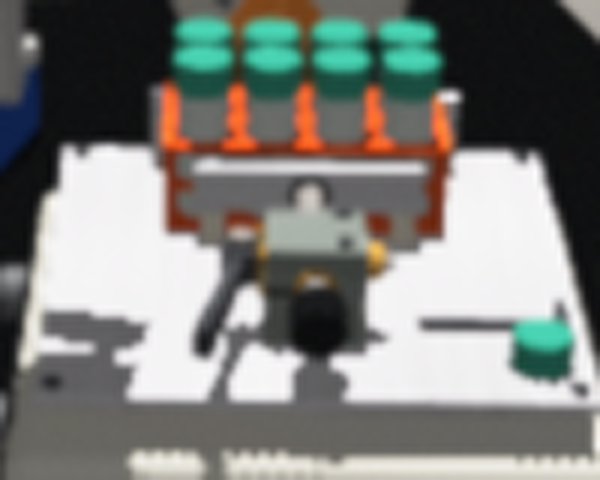

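View pics/top5z.png

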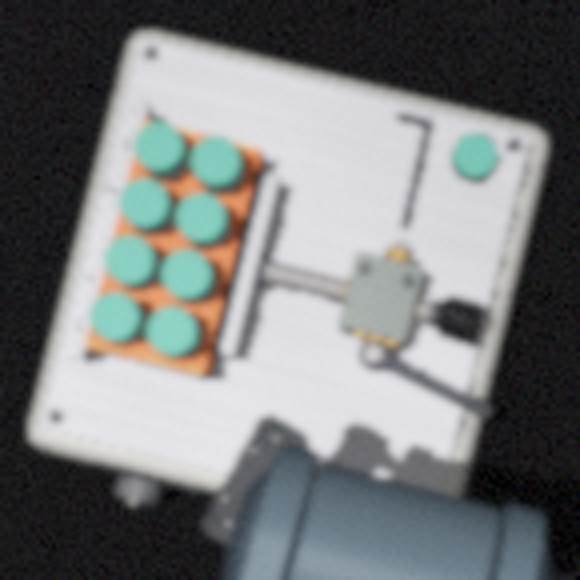

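By the top view the blade is only at about 105–107°, not the 120° of home. I'll check whether it's still moving.

```bash
python3 -m inch '[[[0,-0.02,0,0,0,0,-1],[0,-0.02,0,0,0,0,-1],[0,-0.02,0,0,0,0,-1],[0,0,0,0,0,0,-1],[0,0,0,0,0,0,-1],[0,0,0,0,0,0,-1]]]'
python3 - <<'E'
from h import *
im=snap("top","top6.png"); cv2.imwrite("pics/top6z.png",cv2.resize(im[165:235,255:325,::-1],(560,560),interpolation=cv2.INTER_CUBIC))
im=snap("side","side4.png"); cv2.imwrite("pics/side4z.png",cv2.resize(im[165:215,270:320,::-1],None,fx=10,fy=10,interpolation=cv2.INTER_CUBIC))
E
```

```text
clock: 18.53
eef_pos: [355.2, 36.9, 259.0]
ee_rot: [-180.0, 0.0, 60.7]
force: [0.1, -0.9, -0.4]
grip_width: 0.5
```

View pics/top6z.png

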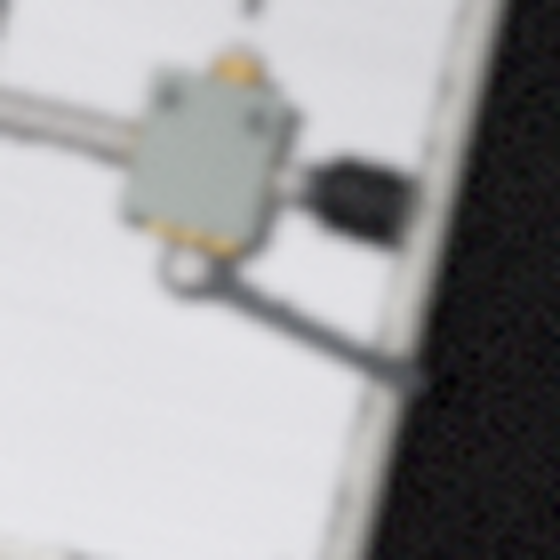

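View pics/side4z.png

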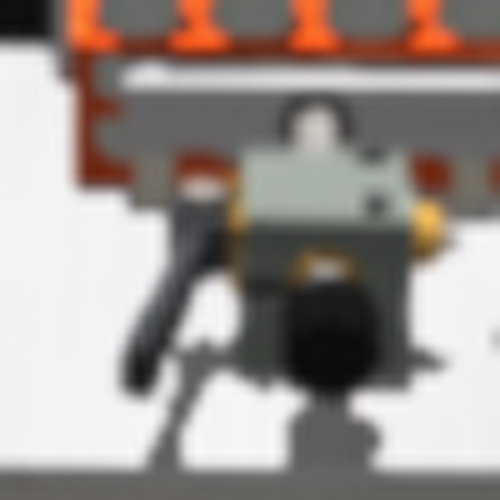

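The lever has stopped at about 1.85 rad, just past centre, and hasn't gone home. I'll return to the same side and press it gently on to its stop.

```bash
python3 -m inch '[[[0,0.03,0,0,0,0,-1],[0,0.03,0,0,0,0,-1],[0,0.03,0,0,0,0,-1],[0,0.025,0.02,0,0,0,-1],[0,0,0.03,0,0,0,-1],[0,0,0.03,0,0,0,-1],[0,0,0.029,0,0,0,-1],[0,0,0,0,0,0,-1]]]'; python3 lv.py
python3 -m inch '[[[0,0.005,0,0,0,0,-1],[0,0.006,0,0,0,0,-1],[0,0.006,0,0,0,0,-1],[0,0.004,0,0,0,0,-1],[0,0.003,0,0,0,0,-1],[0,0,0,0,0,0,-1]]]'; python3 lv.py
```

```text
clock: 19.3
eef_pos: [451.3, -18.5, 144.1]
ee_rot: [-179.3, 0.2, 60.7]
force: [-0.2, 0.1, -0.6]
grip_width: 0.6
rel tool -64.6 -43.5 turn 104.95674754224902 f 0.0 -0.2 19.3
clock: 19.8
eef_pos: [477.1, -31.4, 151.5]
ee_rot: [179.9, -0.0, 60.7]
force: [0.6, 0.0, -0.4]
grip_width: 0.7
rel tool -63.2 -14.8 turn 104.99828242322755 f 0.3 0.5 19.8
```

```bash
python3 -m inch '[[[-0.0006,0.0034,0.001,0,0,-3,-1],[-0.0006,0.0034,0,0,0,-3,-1]]]'; python3 lv.py
python3 -m inch '[[[-0.0003,0.0017,0,0,0,-1.5,-1],[-0.0003,0.0017,0,0,0,-1.5,-1]]]'|sed -n 4p; python3 lv.py
```

```text
clock: 19.97
eef_pos: [481.3, -35.0, 149.7]
ee_rot: [-180.0, -0.0, 66.9]
force: [-2.1, 0.4, 0.7]
grip_width: 0.6
rel tool -62.9 -16.2 turn 111.16438323659033 f -0.4 -2.1 19.9667
force: [-1.2, -0.2, -0.1]
rel tool -62.8 -15.7 turn 114.08966801774181 f -0.6 -1.0 20.1333
```

```bash
python3 -m inch '[[[-0.0003,0.0017,0,0,0,-1.5,-1],[-0.0003,0.0017,0,0,0,-1.5,-1]]]'|sed -n 4p; python3 lv.py
```

```text
force: [0.4, 0.7, -0.8]
rel tool -62.6 -15.6 turn 117.0935448292381 f 0.8 0.1 20.3
```

```bash
python3 -m inch '[[[-0.0003,0.0017,0,0,0,-1.5,-1],[-0.0003,0.0017,0,0,0,-1.5,-1]]]'|sed -n 4p; python3 lv.py
python3 - <<'E'
from h import *
im=snap("top","top7.png"); cv2.imwrite("pics/top7z.png",cv2.resize(im[165:235,255:325,::-1],(560,560),interpolation=cv2.INTER_CUBIC))
im=snap("side","side5.png"); cv2.imwrite("pics/side5z.png",cv2.resize(im[165:215,270:320,::-1],None,fx=10,fy=10,interpolation=cv2.INTER_CUBIC))
E
```

```text
force: [0.7, 0.5, -0.1]
rel tool -62.4 -15.5 turn 120.09395918013405 f 0.6 0.5 20.4667
```

View pics/side5z.png

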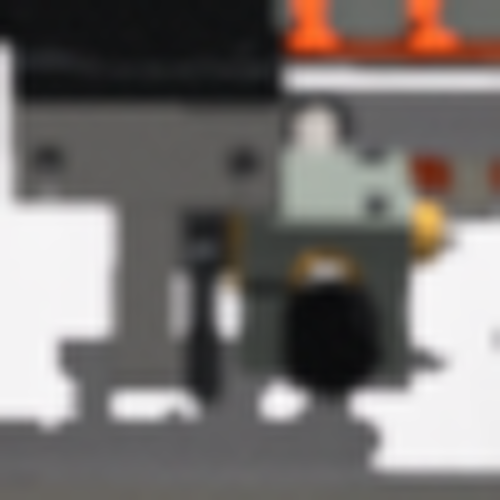

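View pics/top7z.png

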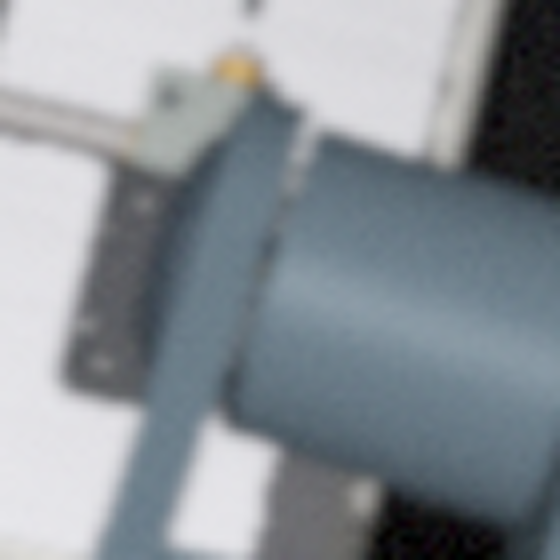

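The side view now shows the blade lying parallel to the rod, with a gap to the finger. I'll press very lightly to confirm it is against its stop, then withdraw.

```bash
python3 -m inch '[[[0,0.0015,0,0,0,0,-1],[0,0.0015,0,0,0,0,-1]]]'|sed -n 4p; python3 lv.py
```

```text
force: [-11.7, 2.0, 8.9]
rel tool -62.4 -14.4 turn 119.99542303154587 f -1.0 -11.8 20.7333
```

```bash
python3 -m inch '[[[0,0.001,0,0,0,0,-1],[0,0,0,0,0,0,-1]]]'|sed -n 4p; python3 lv.py
```

```text
force: [-12.8, 2.4, 9.3]
rel tool -62.4 -14.4 turn 120.0082577385776 f -0.8 -13.0 20.9
```

It's solid against the stop. Withdrawing and checking.

```bash
python3 -m inch '[[[0,-0.002,0,0,0,0,-1],[0,-0.004,0,0,0,0,-1],[0,-0.008,0,0,0,0,-1],[0,-0.012,0,0,0,0,-1],[0,-0.012,0,0,0,0,-1],[0,0,-0.03,0,0,0,-1],[0,0,-0.035,0,0,0,-1],[0,0,-0.035,0,0,0,-1]]]'
python3 -m inch '[[[0,-0.025,0,0,0,0,-1],[0,-0.025,0,0,0,0,-1],[0,-0.025,0,0,0,0,-1],[0,-0.025,0,0,0,0,-1],[0,0,0,0,0,0,-1],[0,0,0,0,0,0,-1]]]'
python3 - <<'E'
from h import *
im=snap("top","top8.png"); cv2.imwrite("pics/top8z.png",cv2.resize(im[110:255,185:330,::-1],(580,580),interpolation=cv2.INTER_CUBIC))
im=snap("side","side6.png"); cv2.imwrite("pics/side6z.png",cv2.resize(im[140:220,255:345,::-1],None,fx=7,fy=7,interpolation=cv2.INTER_CUBIC))
E
```

```text
clock: 21.57
eef_pos: [456.2, -31.3, 249.9]
ee_rot: [-179.9, -0.0, 75.7]
force: [1.6, 0.6, 0.1]
grip_width: 0.4
clock: 22.07
eef_pos: [360.2, -6.9, 249.6]
ee_rot: [179.9, 0.0, 75.7]
force: [0.4, 0.2, 0.2]
grip_width: 0.6
```

View pics/top8z.png

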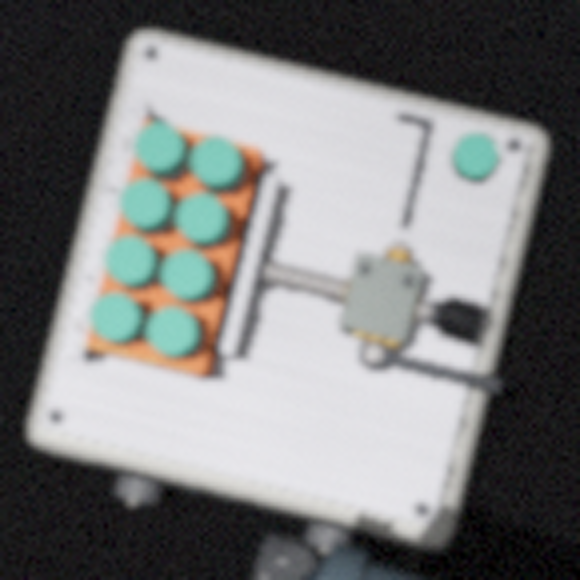

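View pics/side6z.png

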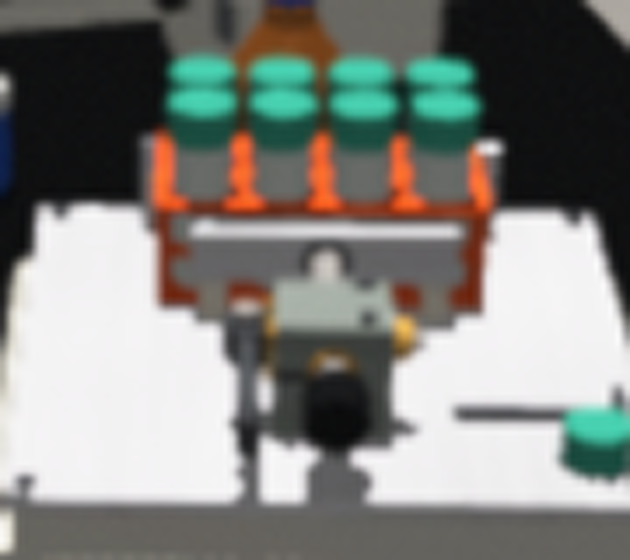

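View pics/top8.png

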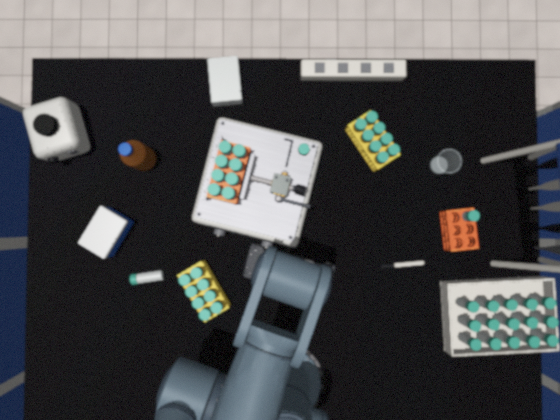

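The lever is parallel to the rod (slope 0.25 for both), and the bystanders look unmoved. As a last check I'll compare the bar and rack shift between the pushed picture and now.

```bash
python3 - <<'E'
from h import *
g=lambda f:cv2.imread("pics/"+f,0).astype(np.float32)
A,B,C=g("top4.png"),g("top8.png"),g("top3.png")
for n,(r0,r1,c0,c1) in {"bar":(155,200,236,260),"rack":(140,205,204,240),"hexcap":(135,160,292,312),"screws/deck":(118,135,205,240)}.items():
    w=cv2.createHanningWindow((c1-c0,r1-r0),cv2.CV_32F)
    for m,X in(("4->8",A),("3->8",C)): print(n,m,np.round(cv2.phaseCorrelate(X[r0:r1,c0:c1],B[r0:r1,c0:c1],w),2))
a,b=cv2.imread("pics/top0.png"),cv2.imread("pics/top8.png")
d=(cv2.absdiff(a,b).max(2)>60).astype(np.uint8); n,l,s,ce=cv2.connectedComponentsWithStats(d)
print([tuple(x) for x in s[1:] if x[4]>8])
E
```

```text
Traceback (most recent call last):
ValueError: setting an array element with a sequence. The requested array has an inhomogeneous shape after 1 dimensions. The detected shape was (2,) + inhomogeneous part.
```

```bash
python3 - <<'E'
from h import *
g=lambda f:cv2.imread("pics/"+f,0).astype(np.float32)
A,B,C=g("top4.png"),g("top8.png"),g("top3.png")
for n,(r0,r1,c0,c1) in {"bar":(155,200,236,260),"rack":(140,205,204,240),"hexcap":(135,160,292,312),"deck":(118,135,205,240)}.items():
    w=cv2.createHanningWindow((c1-c0,r1-r0),cv2.CV_32F)
    for m,X in(("4->8",A),("3->8",C)):
        s,_=cv2.phaseCorrelate(X[r0:r1,c0:c1].copy(),B[r0:r1,c0:c1].copy(),w); print(n,m,np.round(s,2))
a,b=cv2.imread("pics/top0.png"),cv2.imread("pics/top8.png")
d=(cv2.absdiff(a,b).max(2)>60).astype(np.uint8); n,l,s,ce=cv2.connectedComponentsWithStats(d)
print([x.tolist() for x in s[1:] if x[4]>8])
E
```

```text
bar 4->8 [0.3 0.6]
bar 3->8 [-0.29  0.37]
rack 4->8 [0.07 0.02]
rack 3->8 [-0.06  0.04]
hexcap 4->8 [0.37 0.45]
hexcap 3->8 [0.24 0.26]
deck 4->8 [ 0.08 -0.04]
deck 3->8 [-0.04  0.13]
[[207, 140, 30, 59, 669], [231, 146, 32, 62, 895], [236, 159, 5, 11, 22], [263, 158, 6, 20, 36], [269, 162, 7, 18, 46], [257, 184, 6, 19, 35], [263, 185, 7, 19, 47], [293, 184, 14, 13, 127], [285, 199, 22, 8, 69], [256, 201, 23, 22, 136], [290, 237, 8, 10, 46], [274, 239, 9, 5, 28], [156, 246, 175, 174, 11021], [0, 321, 7, 11, 51], [45, 323, 5, 5, 9], [270, 353, 9, 3, 12], [281, 396, 30, 20, 154], [0, 398, 20, 22, 260], [21, 407, 17, 13, 107]]
```

```bash
python3 - <<'E'
from plant import ctrl
s=ctrl.sense();print(s["clock"],s["force"]);print(ctrl.finish_job())
E
```

```text
22.1667 [-0.03031661  0.37851235  0.28006472]
the job is handed in; nothing more can be done
None
```

The rack is clamped square against the fence and the cam lever is shut. I handed the job in at 22.2 s with the arm clear of everything.

**What I did:** I pushed the knob's end face with closed fingers until the rack squared up on the fence. At that point the wrist read about 15.9 N along the slide, so the bar bore on the rack with about 10 N after taking off about 6 N of drag. I then let go of the rod and swung the lever round its pin.

**What went wrong on the way:** On the first swing the lever stopped at about 1.85 rad, past centre but not home. I brought the finger back and nudged it on with 2 N or less until it lay home. I then pressed it against its stop to confirm, which took about 13 N. That is more than the light touch I had planned.

**Last checks:**
- **Lever:** the top view shows the blade parallel to the rod (slopes 0.25 and 0.25).
- **Rack:** it has not measurably moved since the push.
- **Other items:** the before/after pictures show no change at the loose items and bystanders I could see.
- **Bar (not settled):** its shift since the push read 0.3 px and 0.6 px on the two image axes, up to about 1.5 mm. The arm's shadow fell across that patch and the same comparison gave a false shift at the unmoved hex key, so I don't trust it. I expected about 0.4 mm of spring-back, which would leave roughly 6 N holding the rack, but I had no way to measure that force after letting go.

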